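# Set the panel in the overhead shot and bring the T-bar to half mix

## Task

The painted panel is going on air under the overhead camera: lift the paint jar off the copy board and stand it in the free near end of the wooden jar tray, then slide the panel fully home, square into the corner of the board's two stop battens. Once the shot is set, ease the video mixer's T-bar forward to its halfway mark and leave it there, never letting it run on to the far end. Leave the other things on the bench where they are.

Things in the scene. Friction and masses are not known exactly. Their poses are not given: they have to be found in the camera images.
- board: Copy board, fixed to the bench: plywood 250 mm (its x) by 300 mm (its y) by 18 mm thick, origin at the centre of its underside, on the bench. Two wooden stop battens 15 mm wide stand 12 mm above its top along its far (+x) and left (+y) edges and meet in the far left corner. The overhead shot is the area in that corner.
- board_corner (a point): Inside corner of the two battens, on the board's top: at (110, 135, 18) mm in the board's frame. The far batten's inner face is the board's plane x = 110 mm, the left batten's is y = 135 mm.
- panel: Painted wooden panel lying loose face up on the board, 120 mm (its x) by 160 mm (its y) by 20 mm thick, 0.2 to 0.45 kg, origin at the centre of its underside; too wide to grasp flat, it slides when an edge is pushed. At the start it is turned up to about 12 degrees from the board and lies 20 to 85 mm short of the far batten and 75 to 125 mm short of the left one.
- panel_corner (a point): Far left lower corner of the panel, at (60, 80, 0) mm in its frame; it belongs in the battens' corner.
- jar: Grey upright paint jar with a white screw cap, 56 mm diameter, 100 mm tall, about 0.2 kg, standing on the board in the corner where the panel must go; origin at the centre of its underside.
- tray: Open wooden jar tray, fixed to the bench, between the board and the mixer: 260 mm (its x) by 120 mm (its y), walls 6 mm thick and 30 mm high, floor 6 mm thick, origin at the centre of its underside. Two squat tubs stand in its far part; the near end, from x = -124 to about -35 mm in its frame, is free (middle of the free place: x = -78, y = 0 mm).
- mixer: Video mixer, fixed: dark console 220 mm deep (x) by 370 mm wide (y), origin at the centre of its underside; top sloping up by 0.12 rad from 34 mm high in front to 60 mm at the back. Near its right (-y) end the T-bar comes up between two black arched bezels with white ticks: fine ones at the ends and quarters, one broad tick across both at halfway.
- tbar (a joint): T-bar angle in rad: 0 = near end stop, lever leaning to the robot; 1.0 = far end stop; 0.5 = halfway mark, where the stem stands square to the sloping top (leaning 0.12 rad from vertical to the robot). Pushing its handle away from the robot (mixer's +x) raises it. Stiff (about 2 N at the handle, no spring): it stays where left. Starts between 0 and 0.3.
- tbar_grip (a point): Centre of the T-bar's cross handle: a black bar 84 mm long along the mixer's y and 18 mm in diameter (an aluminium collar 22 mm in diameter in its middle), 130 mm from the pivot, about 90 mm above the mixer's top at halfway.
- tbar_pivot (a point): Point of the T-bar's hinge axis below its stem, inside the mixer: at (5, -125, 7) mm in the mixer's frame.
- tub_a: Squat white paint tub, 68 mm diameter, 55 mm tall, in the tray's far end (x about +82 mm in the tray); leave alone.
- tub_b: A like tub with a black cap in the tray's middle (x about +8 mm in the tray); leave alone.
- cup: Paper paint cup, 68 mm across, 75 mm tall, on the bench on the robot's side of the mixer; leave alone.
- palette_knife: Palette knife, 190 mm long, lying on the bench beyond the mixer; leave alone.
- tape: Roll of tape, 100 mm across, 25 mm high, lying on the bench beyond the board; leave alone.
- squeeze: White squeeze bottle, 60 mm diameter, 170 mm tall, standing beyond the tray; leave alone.
- flat_brush: Flat brush, 200 mm long, lying on the bench right of the board; leave alone.

How it is judged:
By the outcome, as a careful person would: the job done as asked, in the order asked, and still so for the second after the job is handed in, with the robot touching nothing.
It also fails if it takes over 72 s, if anything falls off the work surface, if the arm or the gripper's body presses on something with over 40 N, if the wrist force passes 120 N, or if a joint passes its speed limit or range.

## Robot

A 6-joint arm with a two-finger parallel gripper is mounted at the origin on the work surface. World frame = base frame: x ahead of the robot, y to its left, z up, the work surface at z = 0. Lengths are in m, angles in rad, forces in N, time in s.
With the tool pointing down it reaches from about 0.35 to 0.875 m from the base axis. Payload 15.5 kg.
Tool frame: the origin (TCP) lies between the finger pads; the fingertips stand 8 mm ahead of it and the grasp point (between the pads) lies 11 mm behind it; z points along the fingers, y is the line along which they close (so a half turn about z gives the same grasp; the last joint's range is limited). The gripper opens to 85 mm and grips with 20 to 120 N. Pads are 22 mm wide; open, the fingers measure 114 mm over their backs; the gripper's body (76 mm by 85 mm) begins 54 mm behind the grasp point. The pads swing forward as they close: fully open they stand 13 mm farther back than shut.
Start: joints at [-1.363, 0.494, 1.345, -0, 1.302, -0.096], TCP at [0.187, -0.596, 0.239] pointing down, gripper open.
Joint ranges: [-2.91, 2.91], [-0.82, 2.16], [0.22, 2.67], [-1.22, 4.37], [0.12, 2.79], [-3.08, 3.08]. Speed limits (rad/s): [1.89, 1.89, 2.57, 3.01, 3.01, 3.01].

## Interface

Orientations are given as a unit quaternion [x, y, z, w].
In Python, from rig import arm gives the robot as it stands. The module is installed in compiled form; this text tells all that it offers.
- The arm moves only by the tool apply_moves, never from a script. Its argument "increments" is a list of rows, each a list of 3 entries, a list of its own where there are three numbers: the shift along the tool's x, y, z in m, then the turn about the tool's z in rad, then the finger opening in m, from 0 to 0.0854. In form: [[[tx, ty, tz], twist, claw], ...]. A call has 1 to 8 rows; each row shifts and turns the commanded pose from where the row before left it, along the tool's axes as they then stand; what a row does not reach is not made up. A row lasts 1/12 s, in which the tool goes at most 41.7 mm and 7.16 degrees, less where a joint would pass 70% of its speed; a pose out of reach is approached as far as the arm can. A call is refused whole if a number of a shift passes 0.0417 or a number of a turn 0.125, either way. A call with a gripper value outside its range is refused whole. The fingers move at their own pace and stop on an object; "squeeze" is the grip in N (left out, the last holds). Time passes only in rows, so rows that do not move let the fingers close. It gives the time, the measured TCP pose, the force, the opening and the grip force at its end, in the units of the state.
- arm.read_state(): the state, without advancing time (a new reading comes with each control period).
- arm.read_camera(name): name is "side" or "top"; returns a dict with "frame" (480x640x3 uint8, red, green, blue), "fovy" (degrees; the focal length in pixels is half the picture's height over the tangent of half this angle, whatever the lens; pixels are square), "cx", "cy" (the principal point, pixels), "R" (3x3) and "t" (3): a world point X has camera coordinates R X + t. Camera axes: x right, y down, z forward; pixel columns grow to the right and rows downward; lengths in m; the calibration is good to about 2 mm. A picture is of the moment at which its call begins. There is no depth.
- arm.job_done(): hands the job in; it is judged then, once.
The state is a dict: "t": time; "qpos": joint angles; "qd": joint speeds; "joint_efforts": joint torques, N m; "position": TCP position; "tcp_rot": TCP orientation; "contact_force": force on the tool from outside, world axes, zero at the start; "torque": the same for the moment, N m; "finger_gap": finger opening in m; "gripper_force": force on a finger pad.
Only numpy, scipy, OpenCV 4.12 (cv2) and the standard library are available. Lean on these libraries where they do the work, as an engineer would, in place of code of your own. Each camera call takes 0.05 s, during which the arm holds its last target. There are 200 camera calls.

## Working session

There is one attempt and no reset: what is moved stays moved. The work goes in short steps, Python scripts to look and compute and a tool call to move; the robot and the scene stay as the last step left them, time stands still between calls to the robot, and variables do not carry over. Pictures are saved under pics/ and viewed, at most 10 in all, crops included, and the job is handed in when it is done.

Besides the shell and the picture viewer there is one more tool, called after "Call:" as name(argument=value, ...) on one line, values as JSON. apply_moves: Moves the arm, as the interface text tells. Its arguments: {"type":"object","properties":{"increments":{"type":"array","items":{"type":"array"}},"squeeze":{"type":"number"}},"required":["increments"]}

```bash
mkdir -p pics; python3 - <<'E'
from rig import arm
import cv2,numpy as np
s=arm.read_state()
for k in s: print(k,np.round(s[k],4))
for n in("top","side"):
    c=arm.read_camera(n); cv2.imwrite(f"pics/{n}0.png",cv2.cvtColor(c["frame"],cv2.COLOR_RGB2BGR))
    print(n,c["fovy"],c["cx"],c["cy"],np.round(c["R"],4).tolist(),np.round(c["t"],4).tolist())
E
```

```text
t 0.0
qpos [-1.3625  0.4942  1.3461 -0.      1.3025 -0.0955]
qd [ 0.0001  0.0003  0.0002 -0.0023 -0.0022  0.0007]
joint_efforts [-4.20000e-03 -8.82173e+01 -3.83873e+01 -6.00000e-04  1.02000e-02
 -1.00000e-04]
position [ 0.1869 -0.596   0.2387]
tcp_rot [ 9.885e-01  1.513e-01 -0.000e+00 -6.000e-04]
contact_force [-0.3641 -0.0698  0.3106]
torque [-0.0138  0.0334  0.0595]
gripper_force 0.0
finger_gap 0.0852
top 44.67038553433487 317.0753675411327 241.32137873609645 [[-0.0143, -0.9999, -0.0024], [-0.9847, 0.0145, -0.1737], [0.1737, -0.0002, -0.9848]] [-0.0862, 0.5513, 1.8033]
side 54.48601007379933 320.33972584045677 237.6433344367005 [[-0.9578, -0.2874, -0.0119], [-0.179, 0.6281, -0.7572], [0.2251, -0.7231, -0.653]] [0.4892, 0.206, 1.0692]
```

View pics/top0.png

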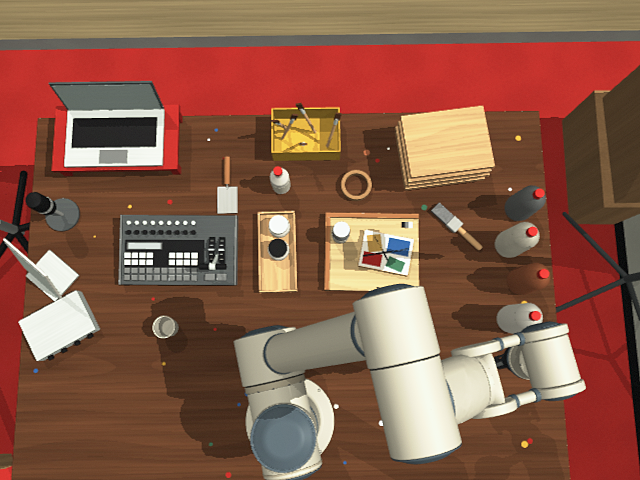

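View pics/side0.png

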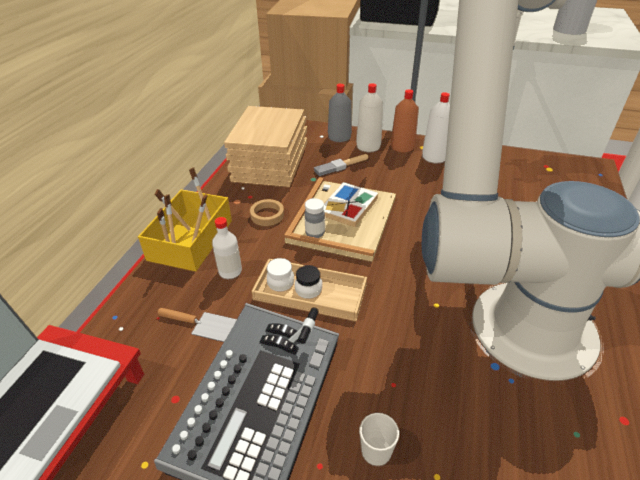

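The top view shows the board (corners about 326,213 to 419,291), the jar at (341,231), the panel around (386,253), the tray at 258–297 and the mixer at 119–238 with the T-bar near (214,255). I need enlarged crops to measure from.

```bash
python3 - <<'E'
import cv2,numpy as np
def crop(f,x,y,w,h,s):
    im=cv2.imread(f)[y:y+h,x:x+w]; im=cv2.resize(im,None,fx=s,fy=s,interpolation=cv2.INTER_CUBIC)
    for i in range(0,w,10):
        cv2.line(im,(int(i*s),0),(int(i*s),6 if i%50 else 14),(0,255,255),1)
    for j in range(0,h,10):
        cv2.line(im,(0,int(j*s)),(6 if j%50 else 14,int(j*s)),(0,255,255),1)
    return im
cv2.imwrite("pics/a.png",crop("pics/top0.png",250,200,180,100,4.4))
a=crop("pics/top0.png",110,205,140,90,4); b=crop("pics/side0.png",230,300,140,60,4)
cv2.imwrite("pics/b.png",np.vstack([a,b]))
cv2.imwrite("pics/c.png",crop("pics/side0.png",245,175,160,150,4))
E
```

```text
(no output)
```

View pics/a.png

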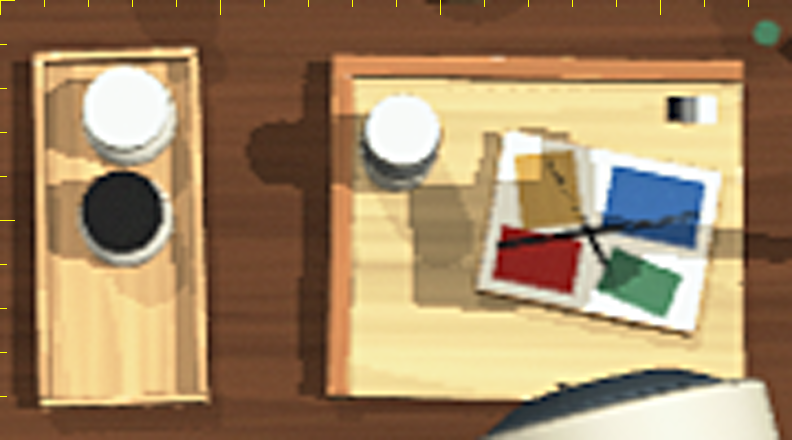

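View pics/b.png

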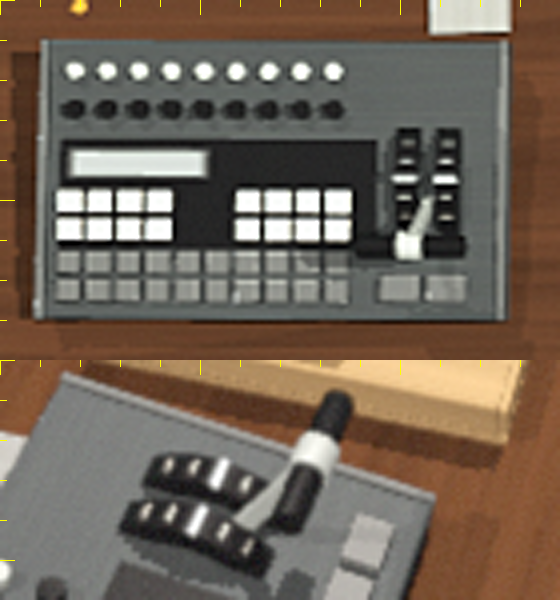

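View pics/c.png

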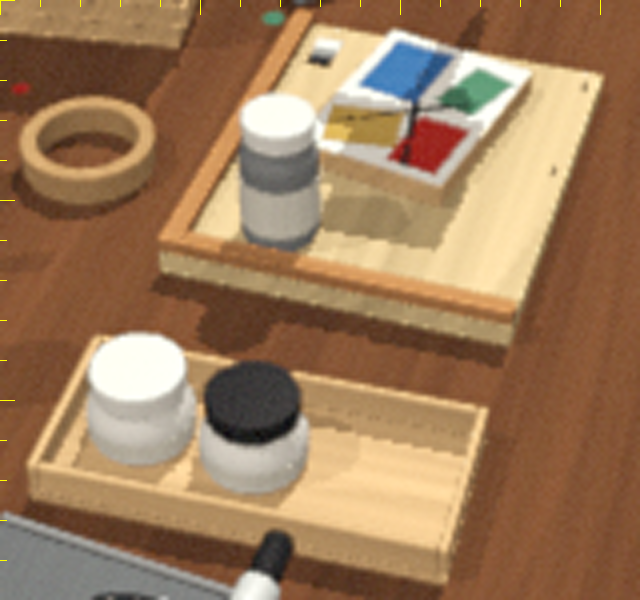

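The crops show all the features clearly: batten outer corner a(331,56), tray rim corners, panel top corners a(505,130), (720,172), (692,326), (478,288), jar cap a(404,130), T-bar collar b(410,246). I'll fit the poses from both views.

```bash
cat > h.py <<'E'
import numpy as np
from scipy.optimize import least_squares
def cam(fovy,cx,cy,R,t): return 240/np.tan(np.radians(fovy/2)),cx,cy,np.array(R),np.array(t)
C={"top":cam(44.67038553433487,317.0754,241.3214,[[-0.0143,-0.9999,-0.0024],[-0.9847,0.0145,-0.1737],[0.1737,-0.0002,-0.9848]],[-0.0862,0.5513,1.8033]),
"side":cam(54.48601007379933,320.3397,237.6433,[[-0.9578,-0.2874,-0.0119],[-0.179,0.6281,-0.7572],[0.2251,-0.7231,-0.653]],[0.4892,0.206,1.0692])}
def proj(n,X):
    f,cx,cy,R,t=C[n]; p=R@X+t; return np.array([cx+f*p[0]/p[2],cy+f*p[1]/p[2]])
def back(n,uv,z):
    f,cx,cy,R,t=C[n]; d=R.T@np.array([(uv[0]-cx)/f,(uv[1]-cy)/f,1]); o=-R.T@t; return o+d*(z-o[2])/d[2]
def T(p,l,z0=0):
    c,s=np.cos(p[2]),np.sin(p[2]); return np.array([p[0]+c*l[0]-s*l[1],p[1]+s*l[0]+c*l[1],l[2]+z0])
def fit(obs,z0=0,g=(.6,0,0)):
    f=lambda p:np.concatenate([proj(n,T(p,l,z0))-uv for n,l,uv in obs])
    r=least_squares(f,g,x_scale=[.1,.1,.1],loss="soft_l1"); return r.x,f(r.x).reshape(-1,2)
E
cat > m.py <<'E'
from h import *
A=lambda x,y:(250+x/4.4,200+y/4.4)
B=lambda x,y:(110+x/4,205+y/4)
B2=lambda x,y:(230+x/4,300+(y-360)/4)
D=lambda x,y:(245+x/4,175+y/4)
o={}
o["board"]=([("top",(.125,.15,.03),A(331,56)),("top",(.125,-.15,.03),A(744,60)),("top",(.11,.135,.018),A(353,78)),("top",(.11,-.15,.018),A(743,81)),("top",(-.125,.15,.03),A(328,397)),
 ("side",(.125,.15,.03),D(162,243)),("side",(-.125,.15,.03),D(514,318)),("side",(-.125,-.15,.018),D(603,75))],0)
h=.03
o["tray"]=([("top",(.13,.06,h),A(34,55)),("top",(.13,-.06,h),A(197,48)),("top",(-.13,-.06,h),A(208,402)),("top",(-.13,.06,h),A(41,404)),
 ("side",(.13,-.06,h),D(97,338)),("side",(-.13,-.06,h),D(487,408)),("side",(-.13,.06,h),D(445,550)),("side",(.13,.06,h),D(30,462))],0)
pt=[(.06,.08),(.06,-.08),(-.06,-.08),(-.06,.08)]
o["panel"]=([("top",q+(.038,),A(*u)) for q,u in zip(pt,[(505,130),(720,172),(692,326),(478,288)])]+[("side",q+(.038,),D(*u)) for q,u in zip(pt,[(315,138),(393,30),(531,75),(440,185)])],0)
o["mixer"]=([("top",q,B(*u)) for q,u in zip([(.11,.185,.06),(.11,-.185,.06),(-.11,-.185,.034),(-.11,.185,.034)],[(41,41),(509,41),(507,319),(36,319)])]+
 [("side",(-.11,-.185,.034),B2(435,495)),("side",(.11,-.185,.06),B2(62,374))],0)
P={}
for k,(ob,z) in o.items():
    P[k],r=fit(ob,z); print(k,np.round(P[k],4),"res px",np.round(np.abs(r).max(1),1))
print("jar top",back("top",A(404,130),.1),"side cap",back("side",D(280,118),.118), "top z=.118",back("top",A(402,128),.118))
def tb(a,y=0):
    th=a-.5-.12; return T(P["mixer"],(.005+.13*np.sin(th),-.125+y,.007+.13*np.cos(th)))
ob=[("top",0,B(410,246)),("top",.042,B(357,245)),("top",-.042,B(466,247)),("side",0,B2(318,460)),("side",-.042,B2(336,402)),("side",.042,B2(290,522))]
f=lambda a:np.concatenate([proj(n,tb(a[0],y))-u for n,y,u in ob])
r=least_squares(f,[.1]);print("tbar",r.x,f(r.x).round(1),"grip",tb(r.x[0]),"half",tb(.5),tb(.62))
c=T(P["board"],(.11-.06,.135-.08,.018));print("panel goal",c,np.degrees(P["board"][2]),"panel yaw",np.degrees(P["panel"][2]))
print("tray free",T(P["tray"],(-.078,0,.006)))
d=P["panel"][:2]-P["board"][:2];cb,sb=np.cos(P["board"][2]),np.sin(P["board"][2]);print("panel in board",cb*d[0]+sb*d[1],-sb*d[0]+cb*d[1])
E
python3 m.py
```

```text
board [ 0.5185 -0.2686 -0.0288] res px [0.4 0.8 0.4 1.1 0.5 1.5 1.7 0.6]
tray [0.5244 0.0353 0.0169] res px [0.9 0.4 0.8 0.9 2.  1.  1.2 0.4]
panel [ 0.5141 -0.3116 -0.2092] res px [0.5 0.5 1.2 1.1 5.2 0.7 1.7 0.9]
mixer [ 0.53    0.3473 -0.0117] res px [0.4 0.9 0.8 0.3 1.2 0.8]
jar top [ 0.57666771 -0.17115939  0.1       ] side cap [ 0.57293288 -0.16257587  0.118     ] top z=.118 [ 0.57456607 -0.16901412  0.118     ]
tbar [0.06743014] [ 0.1 -0.1 -0.5  0.2  0.  -0.4 -0.1 -0.8  1.8 -1.7  0.1  0.1] grip [0.46526161 0.22303537 0.1176532 ] half [0.51792933 0.22241814 0.13606512] [0.53349085 0.22223576 0.137     ]
panel goal [ 0.57006268 -0.21504133  0.018     ] -1.64908949827138 panel yaw -11.986150985068035
tray free [0.44643562 0.03395372 0.006     ]
panel in board -0.003126101221939833 -0.043165486270609024
```

Call:
apply_moves(increments=[[[0,0,0],0.1,0.085],[[0,0,0],0.1,0.085],[[0,0,0],0.104,0.085],[[0.02,-0.022,0],0,0.085],[[0.022,-0.024,0],0,0.085],[[0.022,-0.024,0],0,0.085],[[0.022,-0.024,0],0,0.085],[[0.022,-0.024,0],0,0.085]], squeeze=40)

```text
t: 0.77
position: [0.2956, -0.477, 0.239]
tcp_rot: [1.0, -0.0, -0.0, -0.0]
contact_force: [0.6, -0.2, -0.1]
finger_gap: 0.0849
gripper_force: 0.0
```

Call:
apply_moves(increments=[[[0.022,-0.024,0],0,0.085],[[0.022,-0.024,0],0,0.085],[[0.022,-0.024,0],0,0.085],[[0.022,-0.024,0],0,0.085],[[0.022,-0.024,0],0,0.085],[[0.022,-0.024,0],0,0.085],[[0.022,-0.024,0],0,0.085],[[0,0,0],0,0.085]])

```text
t: 1.43
position: [0.4518, -0.3066, 0.2391]
tcp_rot: [1.0, 0.001, 0.0, -0.001]
contact_force: [-0.5, 0.2, -0.1]
finger_gap: 0.0852
gripper_force: 0.0
```

Call:
apply_moves(increments=[[[0.0245,-0.028,0],0,0.085],[[0.0245,-0.028,0],0,0.085],[[0.0245,-0.028,0],0,0.085],[[0.0245,-0.028,0],0,0.085],[[0.0245,-0.028,0],0,0.085],[[0,0,0.03],0,0.085],[[0,0,0.035],0,0.085],[[0,0,0.0],0,0.085]])

```text
t: 2.1
position: [0.5688, -0.1688, 0.1688]
tcp_rot: [1.0, 0.0, -0.004, -0.002]
contact_force: [-2.1, 0.6, -2.2]
finger_gap: 0.0851
gripper_force: 0.0
```

```bash
python3 - <<'E'
from rig import arm
import cv2,numpy as np
a=cv2.cvtColor(arm.read_camera("side")["frame"],cv2.COLOR_RGB2BGR)[130:280,245:445]
b=cv2.cvtColor(arm.read_camera("top")["frame"],cv2.COLOR_RGB2BGR)[190:310,250:430]
cv2.imwrite("pics/d.png",cv2.resize(a,None,fx=4,fy=4)); cv2.imwrite("pics/d_top.png",cv2.resize(b,None,fx=4,fy=4))
print(arm.read_state()["position"])
E
```

```text
[ 0.57083926 -0.1704365   0.17395594]
```

View pics/d.png

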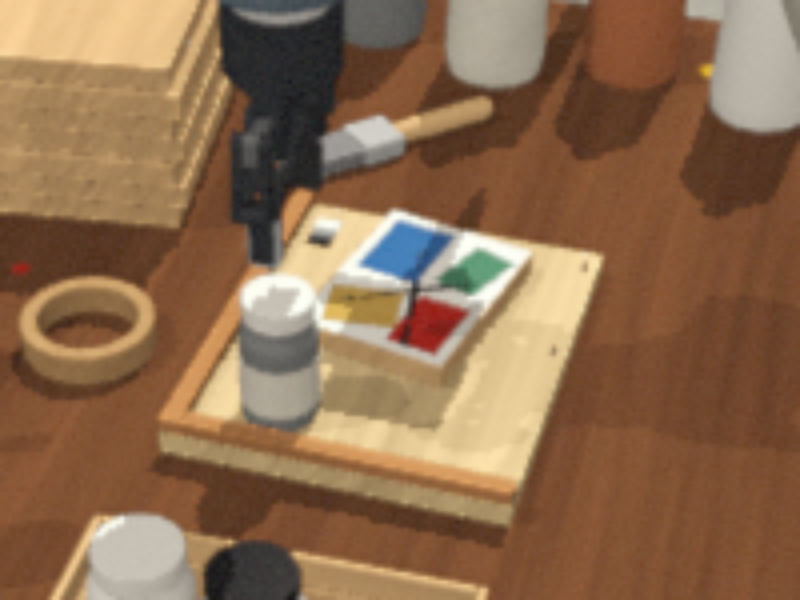

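The side view shows the open gripper straight above the jar (cap at about 280,300 in the crop), with both fingers clear of the battens. Descending to grip.

Call:
apply_moves(increments=[[[0.003,-0.003,0.025],0,0.085],[[0,0,0.03],0,0.085],[[0,0,0.03],0,0.085],[[0,0,0.019],0,0.085],[[0,0,0],0,0.085],[[0,0,0],0,0.05],[[0,0,0],0,0.05],[[0,0,0],0,0.05]])

```text
t: 2.87
position: [0.576, -0.1681, 0.0729]
tcp_rot: [1.0, -0.0, 0.002, 0.001]
contact_force: [-2.1, 2.9, 16.7]
finger_gap: 0.0545
gripper_force: 38.7
```

Call:
apply_moves(increments=[[[0,0,0],0,0.05],[[0,0,0],0,0.05],[[0,0,0],0,0.05]])

```text
t: 3.12
position: [0.5759, -0.1681, 0.073]
tcp_rot: [1.0, -0.0, 0.002, 0.001]
contact_force: [-0.9, 0.5, 10.0]
finger_gap: 0.0547
gripper_force: 40.4
```

Call:
apply_moves(increments=[[[0,0,-0.012],0,0.05],[[0,0,-0.025],0,0.05],[[0,0,-0.03],0,0.05],[[0,0,-0.025],0,0.05],[[-0.01,-0.012,-0.01],0,0.05],[[-0.015,-0.025,0],0,0.05],[[-0.018,-0.028,0],0,0.05],[[-0.018,-0.028,0],0,0.05]])

```text
t: 3.78
position: [0.5132, -0.0739, 0.1743]
tcp_rot: [1.0, -0.001, 0.001, 0.0]
contact_force: [1.0, 0.2, -2.6]
finger_gap: 0.0544
gripper_force: 43.7
```

Call:
apply_moves(increments=[[[-0.018,-0.028,0],0,0.05],[[-0.018,-0.028,0],0,0.05],[[-0.016,-0.027,0],0,0.05],[[-0.012,-0.018,0],0,0.05],[[-0.004,-0.008,0],0,0.05],[[0,0,0],0,0.05],[[0,0,0],0,0.05]])

```text
t: 4.37
position: [0.4464, 0.0345, 0.1734]
tcp_rot: [1.0, 0.0, 0.001, 0.0]
contact_force: [0.2, -0.3, -2.0]
finger_gap: 0.0543
gripper_force: 43.7
```

Call:
apply_moves(increments=[[[0,0,0.025],0,0.05],[[0,0,0.03],0,0.05],[[0,0,0.03],0,0.05],[[0,0,0.016],0,0.05],[[0,0,0.006],0,0.05],[[0,0,0.003],0,0.05],[[0,0,0.001],0,0.05],[[0,0,0],0,0.05]])

```text
t: 5.03
position: [0.4465, 0.0342, 0.0621]
tcp_rot: [1.0, -0.0, 0.001, 0.0]
contact_force: [0.3, 0.2, -2.2]
finger_gap: 0.0542
gripper_force: 43.7
```

Call:
apply_moves(increments=[[[0,0,0.001],0,0.05],[[0,0,0.001],0,0.05],[[0,0,0],0,0.05]])

```text
t: 5.28
position: [0.4465, 0.0347, 0.0607]
tcp_rot: [1.0, -0.0, 0.001, -0.0]
contact_force: [-1.8, 2.2, 19.1]
finger_gap: 0.0543
gripper_force: 45.7
```

Call:
apply_moves(increments=[[[0,0,-0.001],0,0.05],[[0,0,0],0,0.06],[[0,0,0],0,0.07],[[0,0,0],0,0.085],[[0,0,0],0,0.085],[[0,0,-0.015],0,0.085],[[0,0,-0.03],0,0.085],[[0,0,-0.035],0,0.085]])

```text
t: 5.95
position: [0.4444, 0.0346, 0.1401]
tcp_rot: [1.0, -0.0, -0.002, -0.0]
contact_force: [1.4, 0.3, 0.4]
finger_gap: 0.0852
gripper_force: 0.0
```

Call:
apply_moves(increments=[[[0,0,-0.035],0,0.085],[[0,0,-0.025],0,0.085],[[-0.03,0.025,0],0,0.0],[[-0.03,0.025,0],0,0.0],[[-0.02,0.03,0],0,0.0],[[0,0.03,0],0,0.0],[[0,0.03,0],0,0.0],[[0,0,0],0,0.0]])

```text
t: 6.62
position: [0.366, -0.1095, 0.2007]
tcp_rot: [1.0, -0.002, 0.001, 0.001]
contact_force: [-0.5, 0.7, -0.1]
finger_gap: 0.0117
gripper_force: 0.0
```

Call:
apply_moves(increments=[[[0.0168,0.035,0],0,0.045],[[0.0168,0.035,0],0,0.045],[[0.0168,0.035,0],0,0.045],[[0.0168,0.035,0],0,0.045],[[0.0168,0.035,0],0,0.045],[[0.0168,0.035,0],0,0.045],[[0.0168,0.035,0],0,0.045],[[0.0168,0.035,0],0,0.045]])

```text
t: 7.28
position: [0.5004, -0.387, 0.1999]
tcp_rot: [1.0, -0.0, -0.0, -0.0]
contact_force: [0.6, 0.9, 0.9]
finger_gap: 0.0449
gripper_force: 0.0
```

Call:
apply_moves(increments=[[[0.0168,0.035,0],0,0.045],[[0,0,0.01],-0.12,0.045],[[0,0,0.01],-0.12,0.045],[[0,0,0.01],-0.12,0.045],[[0,0,0.01],-0.12,0.045],[[0,0,0.01],-0.12,0.045],[[0,0,0],-0.12,0.045],[[0,0,0],-0.12,0.045]])

```text
t: 7.95
position: [0.5164, -0.4198, 0.1491]
tcp_rot: [0.912, 0.41, -0.0, -0.001]
contact_force: [1.2, -0.5, 0.6]
finger_gap: 0.0453
gripper_force: 0.0
```

Call:
apply_moves(increments=[[[0,0,0],-0.12,0.045],[[0,0,0],-0.12,0.045],[[0,0,0],-0.12,0.045],[[0,0,0],-0.12,0.045],[[0,0,0],-0.12,0.045],[[0,0,0],-0.102,0.045],[[0,0,0],0,0.045]])

```text
t: 8.53
position: [0.5167, -0.4201, 0.15]
tcp_rot: [0.715, 0.699, 0.0, -0.0]
contact_force: [0.6, -0.7, 0.3]
finger_gap: 0.0448
gripper_force: 0.0
```

```bash
cat > g.py <<'E'
import sys,numpy as np
from rig import arm
from scipy.spatial.transform import Rotation as Ro
# usage: g.py x y z yaw  -> tool-frame shift and twist needed
s=arm.read_state(); R=Ro.from_quat(s["tcp_rot"]); x=np.array([float(v) for v in sys.argv[1:4]])
xa=R.as_matrix()[:,0]; yaw=np.arctan2(xa[1],xa[0])
print("pos",s["position"].round(4),"yaw",yaw.round(4),"shift",R.inv().apply(x-s["position"]).round(4),"twist",round(yaw-float(sys.argv[4]),4),"F",np.round(s["contact_force"],1),"t",s["t"])
E
python3 g.py .517 -.4246 .03 1.542
```

```text
pos [ 0.5167 -0.4201  0.15  ] yaw 1.5472 shift [-0.0045  0.0004  0.12  ] twist 0.0052 F [ 0.6 -0.7  0.3] t 8.5333
```

Call:
apply_moves(increments=[[[-0.0045,0,0.02],0.005,0.045],[[0,0,0.03],0,0.045],[[0,0,0.03],0,0.045],[[0,0,0.022],0,0.045],[[0,0,0.01],0,0.045],[[0,0,0.006],0,0.045],[[0,0,0.002],0,0.045],[[0,0,0],0,0.045]])

```text
t: 9.2
position: [0.517, -0.4252, 0.0309]
tcp_rot: [0.719, 0.695, 0.0, 0.0]
contact_force: [-0.8, -0.7, -0.3]
finger_gap: 0.045
gripper_force: 0.0
```

```bash
python3 - <<'E'
from rig import arm
import cv2,numpy as np
a=cv2.cvtColor(arm.read_camera("side")["frame"],cv2.COLOR_RGB2BGR)[160:310,245:445]
cv2.imwrite("pics/e.png",cv2.resize(a,None,fx=4,fy=4,interpolation=cv2.INTER_CUBIC))
E
python3 g.py .517 -.4246 .03 1.542
```

```text
pos [ 0.5171 -0.4254  0.0314] yaw 1.5361 shift [ 0.0008 -0.0002  0.0014] twist -0.0059 F [ 0.1 -0.1  0.9] t 9.25
```

View pics/e.png

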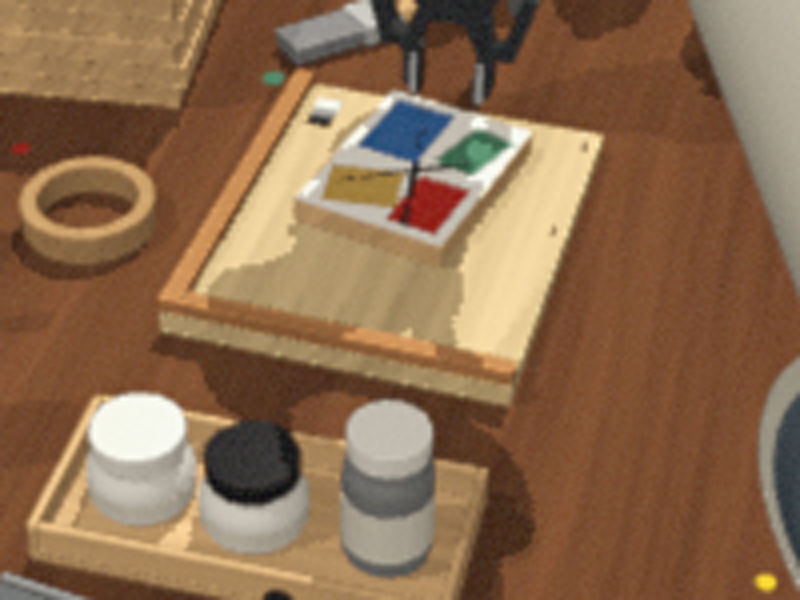

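The side view shows the jar upright in the tray's near end (388,490) and both fingertips just outside the panel's right edge (412,80 and 482,95). Pushing left now.

Call:
apply_moves(increments=[[[0.008,0,0],-0.006,0.045],[[0.01,0,0],0,0.045],[[0.012,0,0],0,0.045],[[0.012,0,0],0,0.045],[[0.012,0,0],0,0.045],[[0.012,0,0],0,0.045],[[0.012,0,0],0,0.045],[[0.012,0,0],0,0.045]])

```text
t: 9.92
position: [0.5191, -0.3336, 0.0304]
tcp_rot: [0.717, 0.697, -0.0, -0.0]
contact_force: [0.1, -2.5, 2.0]
finger_gap: 0.045
gripper_force: 1.5
```

Call:
apply_moves(increments=[[[0.008,0,0],0,0.045],[[0.006,0,0],0,0.045],[[0.004,0,0],0,0.045],[[0.002,0,0],0,0.045],[[0,0,0],0,0.045]])

```text
t: 10.33
position: [0.5197, -0.3146, 0.0302]
tcp_rot: [0.717, 0.697, 0.0, -0.0]
contact_force: [-0.1, -0.0, -0.9]
finger_gap: 0.045
gripper_force: 0.0
```

```bash
python3 g.py .5204 -.3047 .03 1.542; python3 - <<'E'
from rig import arm
import cv2,numpy as np
a=cv2.cvtColor(arm.read_camera("side")["frame"],cv2.COLOR_RGB2BGR)[175:275,245:405]
cv2.imwrite("pics/f.png",cv2.resize(a,None,fx=5,fy=5,interpolation=cv2.INTER_CUBIC))
E
```

```text
pos [ 0.5197 -0.3146  0.0302] yaw 1.5429 shift [0.01   0.0005 0.0002] twist 0.0009 F [-0.1 -0.  -0.9] t 10.3333
```

View pics/f.png

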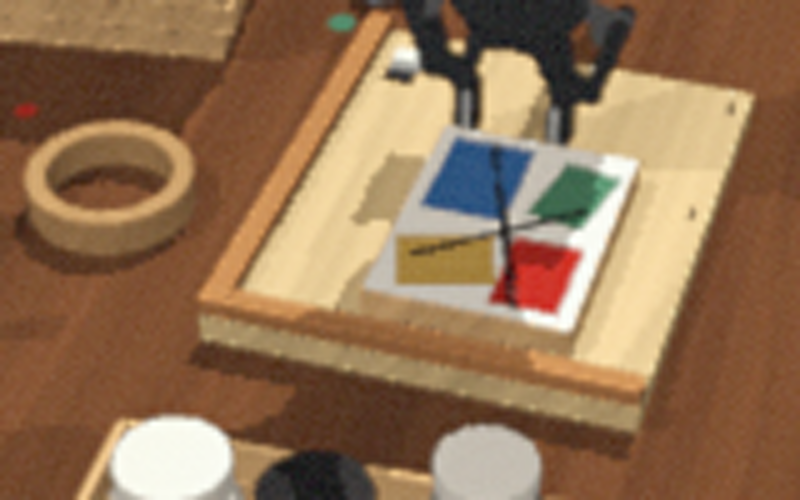

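The panel is now square to the board and close to the left batten (lower edge 365,305 to 575,350). I'll finish this push in small steps and watch the force.

Call:
apply_moves(increments=[[[0.003,0,0],0,0.045],[[0.002,0,0],0,0.045],[[0.001,0,0],0,0.045],[[0.001,0,0],0,0.045],[[0,0,0],0,0.045]])

```text
t: 10.8
position: [0.5198, -0.3078, 0.0302]
tcp_rot: [0.717, 0.697, 0.0, -0.0]
contact_force: [-0.1, -0.0, 0.1]
finger_gap: 0.0447
gripper_force: 0.0
```

Call:
apply_moves(increments=[[[0.001,0,0],0,0.045],[[0.001,0,0],0,0.045],[[0,0,0],0,0.045]])

```text
t: 11.05
position: [0.5199, -0.3058, 0.0303]
tcp_rot: [0.717, 0.697, 0.0, -0.0]
contact_force: [0.2, 0.6, 0.3]
finger_gap: 0.0452
gripper_force: 0.0
```

Call:
apply_moves(increments=[[[0.001,0,0],0,0.045],[[0.001,0,0],0,0.045],[[0.001,0,0],0,0.045]])

```text
t: 11.3
position: [0.5201, -0.303, 0.0303]
tcp_rot: [0.717, 0.697, -0.0, 0.0]
contact_force: [-1.2, -5.2, 0.1]
finger_gap: 0.0449
gripper_force: 3.4
```

Call:
apply_moves(increments=[[[0.001,0,0],0,0.045],[[0.001,0,0],0,0.045]])

```text
t: 11.47
position: [0.5204, -0.3028, 0.0307]
tcp_rot: [0.717, 0.697, -0.001, 0.001]
contact_force: [-7.2, -22.3, -0.5]
finger_gap: 0.045
gripper_force: 11.5
```

Call:
apply_moves(increments=[[[-0.01,0,0],0,0.045],[[-0.015,0,0],0,0.045],[[0,0,-0.03],0,0.045],[[0,0,-0.03],0,0.045],[[0,0,-0.03],0,0.045],[[0,0,0],0.121,0.045],[[0,0,0],0.121,0.045],[[0,0,0],0.121,0.045]])

```text
t: 12.13
position: [0.5195, -0.3269, 0.121]
tcp_rot: [0.833, 0.554, 0.0, 0.0]
contact_force: [0.1, 0.3, 0.2]
finger_gap: 0.0449
gripper_force: 0.0
```

Call:
apply_moves(increments=[[[0,0,0],0.121,0.045],[[0,0,0],0.121,0.045],[[0,0,0],0.121,0.045],[[0,0,0],0.121,0.045],[[0,0,0],0.121,0.045],[[0,0,0],0.121,0.045],[[0,0,0],0.121,0.045],[[0,0,0],0.121,0.045]])

```text
t: 12.8
position: [0.5193, -0.3267, 0.1203]
tcp_rot: [0.995, 0.103, -0.0, -0.0]
contact_force: [-0.4, 0.1, 0.2]
finger_gap: 0.045
gripper_force: 0.0
```

Call:
apply_moves(increments=[[[0,0,0],0.121,0.045],[[0,0,0],0.119,0.045],[[0,0,0],0,0.045]])

```text
t: 13.05
position: [0.5193, -0.3267, 0.1203]
tcp_rot: [1.0, -0.018, 0.0, -0.0]
contact_force: [-0.1, -0.0, -1.3]
finger_gap: 0.0448
gripper_force: 0.0
```

```bash
python3 g.py .428 -.211 .03 -.0288
```

```text
pos [ 0.5193 -0.3267  0.1203] yaw -0.0351 shift [-0.0953 -0.1124  0.0903] twist -0.0063 F [-0.1 -0.  -1.3] t 13.05
```

Call:
apply_moves(increments=[[[-0.024,-0.028,0],-0.006,0.045],[[-0.024,-0.028,0],0,0.045],[[-0.024,-0.028,0],0,0.045],[[-0.0235,-0.0285,0],0,0.045],[[0,0,0.03],0,0.045],[[0,0,0.03],0,0.045],[[0,0,0.02],0,0.045],[[0,0,0.01],0,0.045]])

```text
t: 13.72
position: [0.426, -0.2112, 0.0283]
tcp_rot: [1.0, -0.009, -0.001, -0.001]
contact_force: [-0.4, -0.1, 0.0]
finger_gap: 0.0447
gripper_force: 0.0
```

Call:
apply_moves(increments=[[[0,0,0],0,0.045],[[0.01,0,0],0,0.045],[[0.01,0,0],0,0.045],[[0.01,0,0],0,0.045],[[0.01,0,0],0,0.045],[[0.01,0,0],0,0.045],[[0.008,0,0],0,0.045],[[0.004,0,0],0,0.045]])

```text
t: 14.38
position: [0.4902, -0.2127, 0.0306]
tcp_rot: [1.0, -0.011, 0.001, 0.0]
contact_force: [-3.0, -0.3, 1.9]
finger_gap: 0.0448
gripper_force: 1.5
```

```bash
python3 g.py .499 -.213 .03 -.0288
```

```text
pos [ 0.4902 -0.2127  0.0306] yaw -0.0215 shift [0.0088 0.0001 0.0006] twist 0.0073 F [-3.  -0.3  1.9] t 14.3833
```

Call:
apply_moves(increments=[[[0.002,0,0],0.005,0.045],[[0.002,0,0],0,0.045],[[0.001,0,0],0,0.045],[[0.001,0,0],0,0.045]])

```text
t: 14.72
position: [0.4942, -0.2127, 0.0302]
tcp_rot: [1.0, -0.014, -0.0, -0.0]
contact_force: [-2.4, 0.5, 0.7]
finger_gap: 0.0448
gripper_force: 1.3
```

Call:
apply_moves(increments=[[[0.001,0,0],0,0.045],[[0.001,0,0],0,0.045]])

```text
t: 14.88
position: [0.4965, -0.2129, 0.0303]
tcp_rot: [1.0, -0.014, -0.0, -0.0]
contact_force: [-2.6, -0.3, -0.4]
finger_gap: 0.0452
gripper_force: 0.8
```

Call:
apply_moves(increments=[[[0.001,0,0],0,0.045],[[0.001,0,0],0,0.045]])

```text
t: 15.05
position: [0.4986, -0.2129, 0.0302]
tcp_rot: [1.0, -0.014, -0.0, -0.0]
contact_force: [-1.6, -0.5, -0.7]
finger_gap: 0.0451
gripper_force: 0.7
```

Call:
apply_moves(increments=[[[0.001,0,0],0,0.045]])

```text
t: 15.13
position: [0.4997, -0.213, 0.0302]
tcp_rot: [1.0, -0.014, 0.0, -0.0]
contact_force: [-2.0, 0.2, -1.5]
finger_gap: 0.0451
gripper_force: 0.7
```

Call:
apply_moves(increments=[[[0.0005,0,0],0,0.045]])

```text
t: 15.22
position: [0.5003, -0.213, 0.0303]
tcp_rot: [1.0, -0.014, 0.0, 0.0]
contact_force: [-1.4, -0.4, -0.6]
finger_gap: 0.0452
gripper_force: 0.7
```

Call:
apply_moves(increments=[[[0.001,0,0],0,0.045],[[0.001,0,0],0,0.045]])

```text
t: 15.38
position: [0.5012, -0.2126, 0.0302]
tcp_rot: [1.0, -0.014, -0.001, -0.0]
contact_force: [-12.1, -0.8, 6.6]
finger_gap: 0.0444
gripper_force: 5.8
```

Call:
apply_moves(increments=[[[0.001,0,0],0,0.045]])

```text
t: 15.47
position: [0.5013, -0.2124, 0.0301]
tcp_rot: [1.0, -0.014, -0.002, -0.001]
contact_force: [-18.9, -2.8, 11.3]
finger_gap: 0.045
gripper_force: 9.1
```

Call:
apply_moves(increments=[[[-0.01,0,0],0,0.045],[[-0.015,0,0],0,0.045],[[0,0,-0.03],0,0.0],[[0,0,-0.03],0,0.0],[[0,0,-0.02],0,0.0],[[0.02,0.032,0],0,0.0],[[0.025,0.032,0],0,0.0],[[0.025,0.032,0],0,0.0]])

```text
t: 16.13
position: [0.5463, -0.3115, 0.1114]
tcp_rot: [1.0, -0.013, 0.001, 0.0]
contact_force: [1.1, -0.1, -0.7]
finger_gap: -0.0002
gripper_force: 0.0
```

```bash
python3 g.py .567 -.332 .03 -.0288
```

```text
pos [ 0.5463 -0.3115  0.1114] yaw -0.0267 shift [0.0212 0.0198 0.0814] twist 0.0021 F [ 1.1 -0.1 -0.7] t 16.1333
```

Call:
apply_moves(increments=[[[0.021,0.02,0],0,0.0],[[0,0,0],0,0.0],[[0,0,0.03],0,0.0],[[0,0,0.03],0,0.0],[[0,0,0.015],0,0.0],[[0,0,0.005],0,0.0],[[0,0,0],0,0.0]])

```text
t: 16.72
position: [0.5653, -0.3304, 0.0292]
tcp_rot: [1.0, -0.014, -0.001, -0.001]
contact_force: [-0.2, -0.2, -0.2]
finger_gap: -0.0003
gripper_force: 0.0
```

Call:
apply_moves(increments=[[[0,-0.006,0],0,0.0],[[0,-0.004,0],0,0.0],[[0,-0.002,0],0,0.0],[[0,-0.001,0],0,0.0],[[0,-0.001,0],0,0.0],[[0,-0.001,0],0,0.0]])

```text
t: 17.22
position: [0.5665, -0.3158, 0.0308]
tcp_rot: [1.0, -0.014, 0.0, 0.0]
contact_force: [-0.0, -0.2, -0.7]
finger_gap: -0.0003
gripper_force: 0.0
```

Call:
apply_moves(increments=[[[0,-0.002,0],0,0.0],[[0,-0.002,0],0,0.0],[[0,-0.001,0],0,0.0],[[0,-0.001,0],0,0.0],[[0,-0.001,0],0,0.0]])

```text
t: 17.63
position: [0.5665, -0.3087, 0.0302]
tcp_rot: [1.0, -0.014, -0.0, -0.0]
contact_force: [0.2, 0.4, -0.0]
finger_gap: 0.0
gripper_force: 0.0
```

Call:
apply_moves(increments=[[[0,-0.001,0],0,0.0],[[0,-0.001,0],0,0.0]])

```text
t: 17.8
position: [0.5666, -0.3068, 0.0303]
tcp_rot: [1.0, -0.014, 0.0, 0.0]
contact_force: [-0.6, -5.6, -1.6]
finger_gap: -0.0006
gripper_force: 3.1
```

Call:
apply_moves(increments=[[[0,-0.001,0],0,0.0],[[0,-0.0005,0],0,0.0],[[0,0,0],0,0.0]])

```text
t: 18.05
position: [0.5666, -0.3067, 0.0304]
tcp_rot: [1.0, -0.014, 0.0, 0.001]
contact_force: [-3.5, -10.9, -2.1]
finger_gap: -0.0
gripper_force: 5.8
```

Call:
apply_moves(increments=[[[0,0.006,0],0,0.0],[[0,0.015,0],0,0.0],[[0,0,-0.03],0,0.0],[[0,0,-0.04],0,0.0],[[0,0,-0.04],0,0.0],[[0,0,-0.04],0,0.0],[[-0.02,0,-0.02],0,0.0],[[-0.02,0,0],0,0.0]])

```text
t: 18.72
position: [0.528, -0.3274, 0.2056]
tcp_rot: [1.0, -0.013, 0.004, 0.003]
contact_force: [0.5, -0.2, 0.2]
finger_gap: -0.0003
gripper_force: 0.0
```

Call:
apply_moves(increments=[[[-0.02,-0.035,0],0,0.0],[[-0.02,-0.035,0],0,0.0],[[-0.02,-0.035,0],0,0.0],[[-0.02,-0.035,0],0,0.0],[[-0.02,-0.035,0],0,0.0],[[-0.01,-0.04,0],0,0.0],[[0,-0.04,0],0,0.0],[[0,-0.04,0],0,0.0]])

```text
t: 19.38
position: [0.4236, -0.0264, 0.2007]
tcp_rot: [1.0, -0.014, 0.0, 0.0]
contact_force: [1.8, -0.7, 0.1]
finger_gap: 0.0
gripper_force: 0.0
```

```bash
python3 g.py .415 .2224 .2 -.0117; python3 - <<'E'
from rig import arm
import cv2,numpy as np
S=cv2.cvtColor(arm.read_camera("side")["frame"],cv2.COLOR_RGB2BGR)
T=cv2.cvtColor(arm.read_camera("top")["frame"],cv2.COLOR_RGB2BGR)
cv2.imwrite("pics/T1.png",T);cv2.imwrite("pics/S1.png",S)
r=lambda a:cv2.resize(a,(800,300),interpolation=cv2.INTER_CUBIC)
cv2.imwrite("pics/g.png",np.vstack([r(T[205:265,300:460]),r(S[195:255,255:415])]))
E
```

```text
pos [ 0.4236 -0.0264  0.2007] yaw -0.0287 shift [-0.0158 -0.2485  0.0007] twist -0.017 F [ 1.8 -0.7  0.1] t 19.3833
```

View pics/g.png

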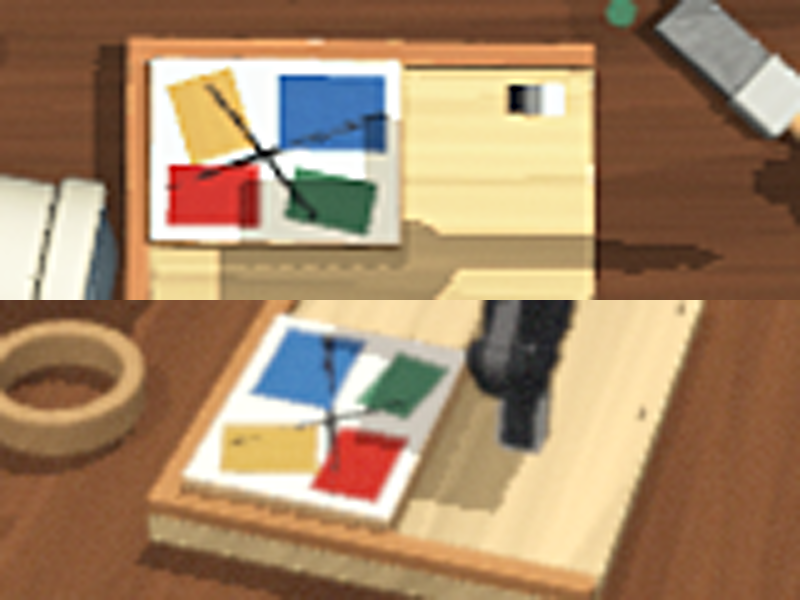

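Both views show the panel square in the batten corner with no visible gap (top crop 150–400, 58–243). Now to the T-bar.

Call:
apply_moves(increments=[[[-0.008,-0.035,0],-0.017,0.0],[[-0.004,-0.036,0],0,0.0],[[0,-0.036,0],0,0.0],[[0,-0.036,0],0,0.0],[[0,-0.036,0],0,0.0],[[0,-0.036,0],0,0.0],[[0,-0.033,0],0,0.0],[[0,0,0],0,0.0]])

```text
t: 20.15
position: [0.4163, 0.2251, 0.2006]
tcp_rot: [1.0, -0.004, 0.001, -0.001]
contact_force: [-0.9, -1.2, -0.2]
finger_gap: -0.0004
gripper_force: 0.0
```

```bash
python3 g.py .415 .2224 .108 -.0117
```

```text
pos [0.4163 0.2251 0.2006] yaw -0.0076 shift [-0.0015  0.0028  0.0926] twist 0.0041 F [-0.9 -1.2 -0.2] t 20.15
```

Call:
apply_moves(increments=[[[-0.001,0.003,0.03],0.004,0.0],[[0,0,0.03],0,0.0],[[0,0,0.025],0,0.0],[[0,0,0.007],0,0.0],[[0.01,0,0],0,0.0],[[0.01,0,0],0,0.0],[[0.006,0,0],0,0.0],[[0.004,0,0],0,0.0]])

```text
t: 20.82
position: [0.4463, 0.2176, 0.1096]
tcp_rot: [1.0, -0.007, 0.001, -0.0]
contact_force: [-4.0, 0.6, 2.6]
finger_gap: -0.0
gripper_force: 2.2
```

Call:
apply_moves(increments=[[[0.005,0,-0.001],0,0.0],[[0.006,0,-0.002],0,0.0],[[0.006,0,-0.002],0,0.0],[[0.006,0,-0.002],0,0.0],[[0.006,0,-0.002],0,0.0],[[0.005,0,-0.002],0,0.0],[[0.003,0,-0.001],0,0.0],[[0,0,0],0,0.0]])

```text
t: 21.48
position: [0.4823, 0.2171, 0.1206]
tcp_rot: [1.0, -0.007, 0.001, -0.0]
contact_force: [0.1, -0.3, -0.2]
finger_gap: 0.0001
gripper_force: 0.0
```

```bash
python3 g.py .496 .2224 .122 -.0117; python3 - <<'E'
from rig import arm
import cv2,numpy as np
S=cv2.cvtColor(arm.read_camera("side")["frame"],cv2.COLOR_RGB2BGR)
T=cv2.cvtColor(arm.read_camera("top")["frame"],cv2.COLOR_RGB2BGR)
cv2.imwrite("pics/T2.png",T);cv2.imwrite("pics/S2.png",S)
r=lambda a:cv2.resize(a,None,fx=8,fy=8,interpolation=cv2.INTER_CUBIC)
cv2.imwrite("pics/i.png",np.hstack([r(S[295:365,250:350])]))
E
```

```text
pos [0.4823 0.2171 0.1206] yaw -0.0144 shift [ 0.0137 -0.0055 -0.0014] twist -0.0027 F [ 0.1 -0.3 -0.2] t 21.4833
```

View pics/i.png

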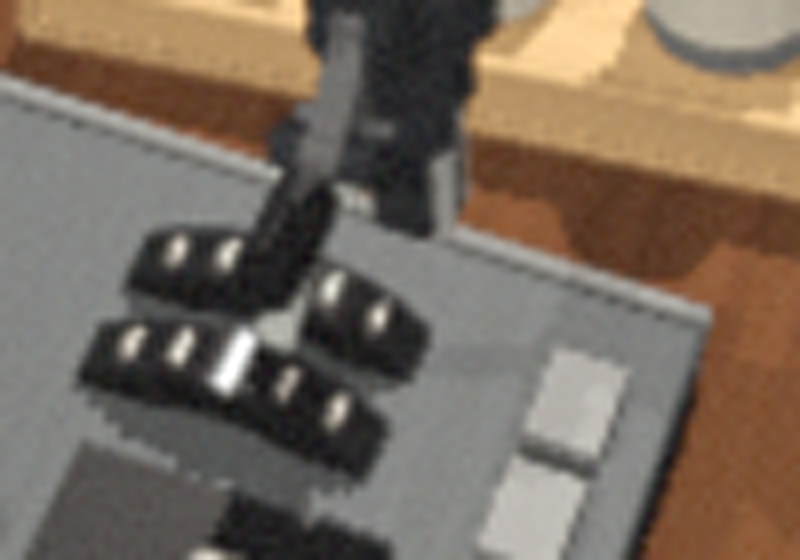

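The side view shows the lever nearing halfway: its +y handle end is at about (272,287) in the crop and the stem is still on the robot side of the broad tick (238,360). I'll work out the angle from that handle end.

```bash
cat > a.py <<'E'
import io,contextlib
with contextlib.redirect_stdout(io.StringIO()):
    from m import *
for e in [(268,283),(272,287),(275,292)]:
    u=np.array((250+e[0]/8,295+e[1]/8))
    r=least_squares(lambda a:proj("side",tb(a[0],.042))-u,[.3]); print(e,r.x,r.fun.round(1),tb(r.x[0]).round(4))
for a in (.35,.4,.45,.5,.55): print(a,((proj("side",tb(a,.042))-(250,295))*8).round(0),((proj("side",tb(a,0))-(250,295))*8).round(0),(proj("top",tb(a,.042))).round(1),tb(a).round(4))
E
python3 a.py
```

```text
(268, 283) [0.39227407] [-0.2  0.4] [0.5041 0.2226 0.1336]
(272, 287) [0.38256778] [-0.1  0.1] [0.5029 0.2226 0.1334]
(275, 292) [0.37384369] [ 0.1 -0.3] [0.5018 0.2226 0.1331]
0.35 [288. 295.] [347. 165.] [198.1 254.8] [0.4988 0.2226 0.1323]
0.4 [263. 285.] [323. 156.] [198.1 252.6] [0.5051 0.2226 0.1339]
0.45 [238. 275.] [298. 147.] [198.1 250.5] [0.5115 0.2225 0.1351]
0.5 [213. 267.] [274. 139.] [198.1 248.3] [0.5179 0.2224 0.1361]
0.55 [188. 259.] [250. 131.] [198.1 246.1] [0.5244 0.2223 0.1367]
```

Call:
apply_moves(increments=[[[0.004,0,0],0,0.0],[[0.004,0,0],0,0.0],[[0.003,0,0],0,0.0],[[0.002,0,0],0,0.0],[[0.001,0,0],0,0.0],[[0,0,0],0,0.0]])

```text
t: 22.08
position: [0.4955, 0.2168, 0.1202]
tcp_rot: [1.0, -0.007, 0.0, -0.0]
contact_force: [0.2, 0.3, -0.3]
finger_gap: 0.0
gripper_force: 0.0
```

Call:
apply_moves(increments=[[[-0.005,0,0],0,0.0],[[-0.015,0,0],0,0.0],[[-0.03,0,0],0,0.0],[[-0.03,0,0],0,0.0],[[0,0,-0.04],0,0.0],[[0,0,-0.04],0,0.0],[[0,0.04,0],0,0.0],[[0,0.04,0],0,0.0]])

```text
t: 22.75
position: [0.4148, 0.1386, 0.2023]
tcp_rot: [1.0, -0.005, 0.003, -0.001]
contact_force: [1.0, -0.6, -1.1]
finger_gap: -0.0004
gripper_force: 0.0
```

Call:
apply_moves(increments=[[[0,0.04,0],0,0.0],[[0,0.04,0],0,0.0],[[0,0.04,0],0,0.0],[[0,0.04,0],0,0.0],[[0,0,0],0,0.0]])

```text
t: 23.17
position: [0.4117, -0.0277, 0.2005]
tcp_rot: [1.0, -0.01, 0.001, 0.001]
contact_force: [0.2, 1.2, -0.4]
finger_gap: 0.0003
gripper_force: 0.0
```

```bash
cat > v.py <<'E'
import io,contextlib,cv2
with contextlib.redirect_stdout(io.StringIO()):
    from m import *
from rig import arm
I0={"top":cv2.imread("pics/top0.png"),"side":cv2.imread("pics/side0.png")}
a0=.067
for n in("side","top"):
    F=cv2.cvtColor(arm.read_camera(n)["frame"],cv2.COLOR_RGB2BGR); cv2.imwrite(f"pics/{n}_v.png",F)
    # bright collar: white pixels near the predicted track; blob centroid, compared with the same at the start
    for nm,im,g in(("start",I0[n],a0),("now",F,.5)):
        p=proj(n,tb(g)); x,y=np.round(p).astype(int); w=cv2.cvtColor(im,cv2.COLOR_BGR2GRAY)[y-9:y+10,x-9:x+10]
        m=(w>200).astype(np.uint8); k,l,st,ce=cv2.connectedComponentsWithStats(m)
        print(n,nm,"pred",p.round(1),[(int(st[i][4]),(ce[i]+(x-9,y-9)-p).round(1).tolist()) for i in range(1,k) if st[i][4]>5])
        if n=="top" and nm=="now": print(w)
print("px per .1rad side",(proj("side",tb(.55))-proj("side",tb(.45))).round(1),"top",(proj("top",tb(.55))-proj("top",tb(.45))).round(1))
E
python3 v.py
```

```text
side start pred [309.4 324.2] [(58, [-1.2, -2.3])]
side now pred [284.3 312.3] [(54, [-0.3, -2.1])]
top start pred [212.6 266.4] [(32, [-1.0, -0.8])]
top now pred [212.  248.3] [(39, [-0.8, -0.3])]
[[104 108 110 108  93  63  37  37  52  51  44  28  77 116  97  65  47  37
   50]
 [ 26  75 119  99  74  65  35  77 115 114  88  31  75 109 100  68  42  77
  118]
 [ 31  78 116  97  69  65  38  54  75  75  61  30  71  94  71  66  42  71
  107]
 [ 35  78 114  93  74  64  36  32  32  31  29  30  71  91  75  66  37  31
   27]
 [ 33  78  98  66  71  58  25  26  26  25  28  28  43  65  75  62  39  29
   27]
 [ 34  84 104  72  72  55  54  94 109  95  58  40  54  68  77  64  51  83
  103]
 [ 34  78  99  67  63  77 151 231 253 234 170 121  81  61  73  62  99 187
  227]
 [ 29  24  23  17   4 157 249 249 242 244 253 215  44  22  31  30  17  15
   10]
 [ 42  41  37  31  10 217 255 254 252 253 255 243  15  26  35  33  33  32
   33]
 [ 40  42  43  35  12 216 255 253 251 252 255 248   6  33  39  39  40  39
   39]
 [ 33  36  36  30   7 208 255 251 248 249 255 234   4  32  39  40  38  37
   37]
 [ 28  23  23  17   3 177 253 240 240 244 254 221   4  22  30  25  33  29
   29]
 [ 21  28  35  30  16  96 173 198 201 207 218 180  48  27  28  31  21  27
   22]
 [ 34  61  82  82  71  58  68  85  89  93 103 122 110  61  66  58  31  31
   29]
 [ 33  56  79  75  70  41  23  43  41  32   3  47  74  60  64  49  36  66
   87]
 [ 33  61  81  74  70  46  80 127 131 104  23  52  74  63  65  49  65 148
  195]
 [ 44  91 104  73  73  53  24  27  24  27  26  40  60  63  64  54  21  21
   22]
 [ 45  86  99  68  76  60  28  28  27  30  25  38  63  64  67  61  23  23
   25]
 [ 45  85 102  75  73  59  27  31  33  33  22  42  84  89  67  62  29  21
   27]]
px per .1rad side [-6.1 -1.9] top [ 0.  -4.3]
```

```bash
python3 - <<'E'
import io,contextlib
with contextlib.redirect_stdout(io.StringIO()):
    from m import *
u=[("top",0,(211.25,249.75)),("top",1,(221.5,249.75)),("side",0,(280,340)),("side",1,(285,328.25))]
def pt(q,k,dx=0): return T(P["mixer"],(.005+dx-q[2]*np.sin(.12),-.125+q[k],.007+q[2]*np.cos(.12)))
f=lambda q:np.concatenate([proj(n,pt(q,k,q[3]))-w for n,k,w in u])
r=least_squares(f,[.015,-.015,.07,0],x_scale=.01);print(r.x.round(4),r.fun.round(1))
# handle centre: triangulate now vs start from collar blobs (offset corrected by the start bias)
for nm,obs in(("start",[("top",(212.6-1.0,266.4-.8)),("side",(309.4-1.2,324.2-2.3))]),("now",[("top",(212-.8,248.2)),("side",(284,310.2))])):
    g=lambda q:np.concatenate([proj(n,T(P["mixer"],(.005+q[1]+.13*np.sin(q[0]-.62),-.125+q[2],.007+q[3]+.13*np.cos(q[0]-.62))))-w for n,w in obs])
    for dx in(0,r.x[3]):
        s=least_squares(lambda q:g([q[0],dx,q[1],q[2]]),[.3,0,0]);print(nm,"dx",round(dx,4),s.x.round(3),s.fun.round(1))
E
```

```text
[ 0.0159 -0.0159  0.056  -0.0005] [-0.  -0.3 -0.1 -0.3  0.   0.   0.4  0.1]
start dx 0 [0.082 0.002 0.008] [-0.  -0.1  0.1  0. ]
start dx -0.0005 [0.087 0.002 0.007] [-0.  -0.1  0.1  0. ]
now dx 0 [0.495 0.001 0.008] [-0.  -0.2  0.1  0. ]
now dx -0.0005 [0.499 0.001 0.008] [-0.  -0.2  0.1  0. ]
```

```bash
python3 -c "
from rig import arm
s=arm.read_state();print(s['t'],s['position'],s['contact_force']);print(arm.job_done())"
```

```text
23.2667 [ 0.41144983 -0.0233413   0.20031115] [0.36440399 0.6954078  0.54761259]
the job is handed in; nothing more can be done
None
```

The job is handed in at 23.3 s: the jar stands in the tray's near end, the panel is square in the batten corner, and the T-bar was left at about 0.495 rad by my camera fit (0.5 is halfway).

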